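Trip the hidden lid catch of a membrane conditioning chamber with the release pin

ROBOT

A 7-joint arm with a two-finger parallel gripper is mounted at the origin on the work surface. World frame = base frame: x ahead of the robot, y to its left, z up, the work surface at z = 0. Lengths are in m, angles in rad, forces in N, time in s.
With the tool pointing down it reaches from about 0.425 to 0.95 m from the base axis. Payload 16.7 kg.
Tool frame: the origin (TCP) lies at the very end of the fingers, on their centre line; the grasp point (between the pads) lies 19 mm behind it (bot.grasp_offset is the distance from the TCP to the grasp point, in m); z points along the fingers, y is the line along which they close (so a half turn about z gives the same grasp; the last joint's range is limited). The gripper opens to 94 mm and grips with 3 to 60 N. Pads are 16 mm wide; open, the fingers measure 119 mm over their backs; the gripper's body (75 mm by 177 mm) begins 78 mm behind the grasp point.
Start: joints at [1.036, 0.426, 0.074, 1.606, -0.034, 1.111, -0.067], TCP at [0.254, -0.625, 0.205] pointing down, gripper open.
Joint ranges: [-2.85, 2.85], [-0.5, 2.14], [-1.23, 1.37], [0.21, 2.46], [-1.02, 4.16], [0.16, 2.05], [-2.73, 2.73]. Speed limits (rad/s): [1.89, 1.89, 2.39, 2.39, 3.01, 3.01, 3.01].

INTERFACE

Orientations are given as [roll, pitch, yaw] about the fixed x, y, z axes, in that order (R = Rz(yaw) Ry(pitch) Rx(roll)).
In Python, from bench import sense, eyes, bot, models gives the robot as it stands.
- The arm moves only by the tool step_arm, never from a script. Its argument "rows" is text: rows parted by semicolons, each of 4 numbers parted by spaces: the shift along the tool's x, y, z each as a share of 50 mm, from -1 to 1, then the turn about the tool's z as a share of 4 degrees, from -1 to 1. In form: dx dy dz yaw; .... A call has 1 to 5 rows; each row shifts and turns the commanded pose from where the row before left it, along the tool's axes as they then stand; what a row does not reach is not made up. A row lasts 1/10 s, in which the tool goes at most 50 mm and 8.59 degrees, less where a joint would pass 70% of its speed; a pose out of reach is approached as far as the arm can. A call with a number of a shift or a turn outside -1 to 1 is refused whole. A call with a gripper value outside its range is refused whole. "gripper" is the finger opening in mm, from 0 to 94, set as the call begins (left out, the last holds). The fingers move at their own pace and stop on an object; the grip force is fixed at half the most. Time passes only in rows, so rows that do not move let the fingers close. It gives the time, the measured TCP pose, the force, the opening and the grip force at its end, in the units of the state.
- sense(): the state, without advancing time (a new reading comes with each control period).
- eyes.camera(name): name is "scene" or "top" or "wrist"; returns a dict with "pixels" (480x640x3 uint8, blue, green, red), "fx", "fy", "cx", "cy" (pixels), "T" (4x4, takes a point from camera to world coordinates). Camera axes: x right, y up, looking along -z (the intrinsics and any distortion apply to the point x, -y, -z); pixel columns grow to the right and rows downward; lengths in m; the calibration is good to about 2 mm. A picture is of the moment at which its call begins. There is no depth.
- bot.finish_job(): hands the job in; it is judged then, once.
Trained networks look in a picture, given as the dict that the camera call returned (one of the last four; its "shot" number tells which), for a name from the list of things; names that differ only in an ending like _2 or _b are one class to them, and where a whole thing is asked for, a point or a joint stands for the part that bears it (a point fixed in the world has none). Each returns a list of dicts, best first, with "confidence" (0 to 1); they miss things now and then, are a little off and sometimes report something else, mostly with a low value. They report only what shows in the picture. A call takes as long as a camera call.
- models.outline_of(picture, query): "mask" (480x640 bool, what is visible of it) and "box" ([left, top, right, bottom] in pixels, round what is visible of it).
- models.mark_of(picture, query): "point" ([column, row] in pixels: a listed point, or the origin of a listed thing).
The state is a dict: "time_s": time; "q": joint angles; "joint_velocities": joint speeds; "tau": joint torques, N m; "tool_pos": TCP position; "eef_rot": TCP orientation; "ft_force": force on the tool from outside, world axes, zero at the start; "torque": the same for the moment, N m; "finger_gap": opening from 0.0 (shut) to 1.0 (fully open); "grip_force": force on a finger pad.
Only numpy, scipy, OpenCV 4.12 (cv2) and the standard library are available. Lean on these libraries where they do the work, as an engineer would, in place of code of your own. Each camera call takes 0.05 s, during which the arm holds its last target. There are 200 camera calls.

TASK

The lid of the bench-top chamber is held shut by a hidden spring catch that lies under one of the three small access holes in its front deck. Take the release pin from its stand, find the hole with the catch by feeling gently with the pin (only the catch gives way softly; the other two holes end on stiff sensor diaphragms that must not be pushed in hard) and trip it so that the lid springs ajar. Then swing the lid up until it stands nearly upright, put the pin back upright in its stand, and leave the bottle, the beaker and the jar where they stand.

Things in the scene. Friction and masses are not known exactly. Their poses are not given: they have to be found in the camera images.
- pin_grip (a point): release pin: a loose upright tool 146 mm long, 120 g: a black round handle (22 mm diameter, 60 mm long) over a steel collar (32 mm diameter, 6 mm thick) over a plain steel shaft (8 mm diameter, 80 mm long, round tip). The point is the centre of the handle, on the axis, 116 mm above the tip and 30 mm above the top of the collar; its z axis runs up the handle. It starts in the stand, the collar resting on the rim.
- stand_rim (a point): pin stand: fixed, a tube (38 mm outside diameter, 18 mm bore) on a round foot of 72 mm. The point is the centre of its flat rim, 90 mm above the table; the bore is 83 mm deep, and the pin with its collar on the rim stays 3 mm clear of that floor. Seated, the handle's centre lies 36 mm above this point.
- chamber: metal chamber fixed to the table, 240 mm (x) by 220 mm (y) by 90 mm high to the deck and to the underside of the closed lid. Origin at the centre of its underside; its x axis points from the deck to the hinge (roughly to the robot's left), z up. The deck is its front (-x) 80 mm. The lid is a 10 mm grey slab covering the rest, 220 mm wide, its front edge 40 mm before the origin (-x) and its hinge axis 112 mm behind the origin (+x), parallel to y at 90 mm height.
- hole_a (a point): access hole in the deck, 16 mm across, upright; the point is the centre of its mouth, on the deck 90 mm above the table. It is the hole furthest to the chamber's +y. The deck is 6 mm thick and what lies under each of the three holes (catch or diaphragm, which is where varies and cannot be seen) begins 36 mm below the mouth. Lid edge: 40 mm behind the hole centres.
- hole_b (a point): the same, the middle access hole, 60 mm from hole_a
- hole_c (a point): the same, the access hole furthest to the chamber's -y, 60 mm from hole_b
- lid_edge (a point): middle of the lid's front edge, half-way through its thickness, 152 mm from the hinge axis in the plane of the lid (5 mm above the axis when closed); moves with the lid. A dark bar, 170 mm wide, hangs under the lid 4 to 20 mm behind the front edge, its underside 22 mm below the lid's underside.
- lid (a joint): lid angle in rad: 0 shut, grows as it opens, at most 1.7. When tripped it springs up by itself to about 0.45 and stops there; from there up it stays where it is left. It moves on with a few N, lifted along its arc, for example by closed fingers leaning forward (about 40 degrees) under its front edge; a level push on the edge tends to jam.
- catch (a joint): angle of the hidden catch in rad: 0 at rest, at most 0.42, springs back. Pushing straight down under its hole takes about 2 N at first contact and about 4 to 5 N when it lets go of the lid, at about 0.13 to 0.18 rad, that is 5 to 7 mm below first contact; 9 N at its end stop, about 15 mm below first contact.
- sensor_a (a joint): how far one diaphragm is pushed in, m: 0 at rest. Stiff, about 7 N per mm; spoilt beyond 3.5 mm (about 25 N).
- sensor_b (a joint): the same for the other diaphragm
- bottle: amber bottle, 70 mm diameter, 170 mm high, bystander; origin at the centre of its underside, z up
- beaker: glass beaker, 76 mm diameter, 95 mm high, bystander; origin at the centre of its underside, z up
- jar: glass jar with a white cap, 60 mm diameter, 75 mm high, bystander; origin at the centre of its underside, z up

How it is judged:
By the outcome, as a careful person would: the job done as asked, in the order asked, and still so for the second after the job is handed in, with the robot touching nothing.
It also fails if it takes over 72 s, if anything falls off the work surface, if the arm or the gripper's body presses on something with over 40 N, if the wrist force passes 120 N, or if a joint passes its speed limit or range.

## Working session

There is one attempt and no reset: what is moved stays moved. The work goes in short steps, Python scripts to look and compute and a tool call to move; the robot and the scene stay as the last step left them, time stands still between calls to the robot, and variables do not carry over. Pictures are saved under pics/ and viewed, at most 10 in all, crops included, and the job is handed in when it is done.

Besides the shell and the picture viewer there is one more tool, called after "Request:" by a JSON object that holds its "name" and its "arguments". step_arm: Moves the arm, as the interface text tells. Its arguments: {"type":"object","properties":{"rows":{"type":"string"},"gripper":{"type":"number"}},"required":["rows"]}

```bash
mkdir -p pics; ls
cat > h.py <<'E'
import numpy as np, cv2
from bench import sense, eyes, bot, models
def ray(p,px):
    T=p["T"]; d=T[:3,:3]@np.array([(px[0]-p["cx"])/p["fx"],-(px[1]-p["cy"])/p["fy"],-1.]); return T[:3,3],d/np.linalg.norm(d)
def onz(p,px,z):
    o,d=ray(p,px); return o+d*(z-o[2])/d[2]
def tri(obs):
    A=np.zeros((3,3));b=np.zeros(3)
    for p,px in obs:
        o,d=ray(p,px);M=np.eye(3)-np.outer(d,d);A+=M;b+=M@o
    return np.linalg.solve(A,b)
def proj(p,X):
    T=p["T"];c=T[:3,:3].T@(np.array(X)-T[:3,3]);return [p["cx"]+p["fx"]*c[0]/-c[2],p["cy"]-p["fy"]*c[1]/-c[2]]
E
python3 - <<'E'
from h import *
np.set_printoptions(precision=4,suppress=True)
s=sense();print(s)
P={n:eyes.camera(n) for n in("scene","top","wrist")}
for n,p in P.items():
    cv2.imwrite(f"pics/{n}0.png",p["pixels"]); print(n,p["T"][:3,3],[k for k in p.keys()])
Z=dict(pin_grip=.126,stand_rim=.09,hole_a=.09,hole_b=.09,hole_c=.09,lid_edge=.095,chamber=0,bottle=0,beaker=0,jar=0)
for q,z in Z.items():
    for n,p in P.items():
        for r in models.mark_of(p,q)[:3]: print(q,n,np.round(r["point"],1),round(r["confidence"],2),onz(p,r["point"],z))
E
```

```text
pics
{'time_s': 0.0, 'q': array([ 1.0355,  0.4267,  0.0738,  1.6066, -0.0341,  1.1108, -0.0671]), 'joint_velocities': array([-0.0023,  0.0005,  0.0001, -0.001 , -0.0013,  0.0014, -0.0008]), 'tau': array([  0.0002, -93.5839,   3.6674, -45.4208,  -0.0487,   0.02  ,
         0.0001]), 'tool_pos': array([ 0.2538, -0.625 ,  0.2048]), 'eef_rot': array([-3.1403,  0.0001,  0.3858]), 'ft_force': array([-0.2274, -0.1044, -0.8785]), 'torque': array([0.0369, 0.009 , 0.0008]), 'grip_force': 0.0, 'finger_gap': 1.0039346653923613}
scene [ 1.1748 -0.4842  1.0013] ['pixels', 'fx', 'fy', 'cx', 'cy', 'T', 'shot']
top [0.4715 0.015  1.0615] ['pixels', 'fx', 'fy', 'cx', 'cy', 'T', 'shot']
wrist [ 0.3279 -0.5937  0.3848] ['pixels', 'fx', 'fy', 'cx', 'cy', 'T', 'shot']
pin_grip scene [179.6 294.9] 0.64 [ 0.4775 -0.3556  0.126 ]
pin_grip top [482.2 280.9] 0.5 [ 0.4736 -0.3476  0.126 ]
stand_rim scene [183.6 301.5] 0.72 [ 0.4722 -0.352   0.09  ]
stand_rim top [475.2 284.4] 0.64 [ 0.4667 -0.3461  0.09  ]
hole_a scene [345.7 249.2] 0.83 [0.5969 0.0497 0.09  ]
hole_a scene [313.4 227.8] 0.81 [0.4833 0.0334 0.09
[... 770 characters left out ...]
 [290.9 228.7] 0.85 [0.5953 0.0426 0.09  ]
hole_c top [296.6 285.3] 0.78 [0.475  0.0331 0.09  ]
lid_edge scene [337.3 229.1] 0.75 [0.5322 0.0764 0.095 ]
lid_edge top [273.4 258.3] 0.56 [0.5328 0.0805 0.095 ]
chamber scene [345.2 246.8] 0.94 [0.5321 0.1073 0.    ]
chamber top [295.1 255.4] 0.71 [0.5443 0.0367 0.    ]
chamber top [262.9 264.6] 0.6 [0.5249 0.1114 0.    ]
bottle scene [212.6 400.2] 0.84 [ 0.6821 -0.4158  0.    ]
bottle top [491.3 193.3] 0.77 [ 0.6802 -0.4321  0.    ]
beaker scene [410.6 196.8] 0.97 [0.5078 0.4017 0.    ]
beaker top [137.9 273. ] 0.85 [0.513  0.3969 0.    ]
jar scene [268.9 344.6] 0.82 [ 0.6489 -0.24    0.    ]
jar top [412.5 211. ] 0.68 [ 0.642  -0.2418  0.    ]
```

View pics/top0.png

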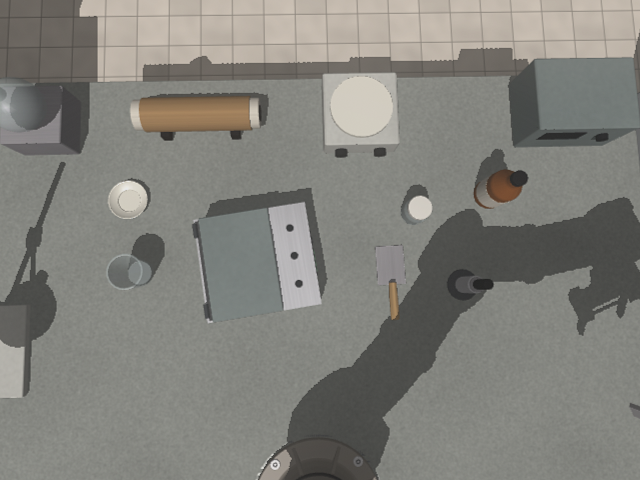

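View pics/scene0.png

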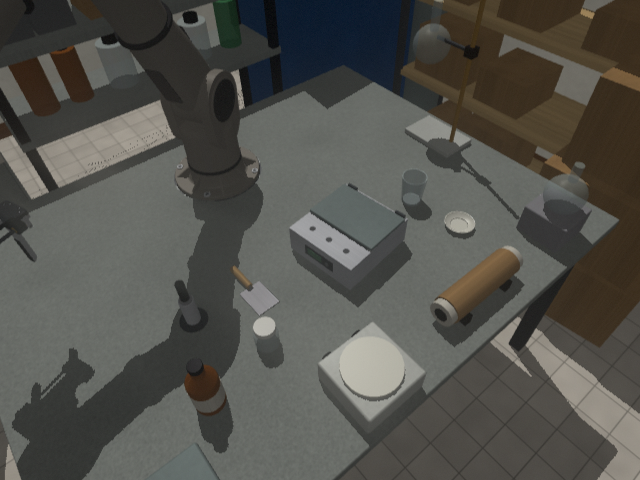

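The top view shows the deck holes at about (290,228), (294,255) and (298,285), and the pin and stand at about (463–485,285). The scene view agrees: the lid is shut and the jar and bottle are beyond the pin. I'll move over to the stand for a closer look.

Request:
{"name": "step_arm", "arguments": {"rows": "0 0 -0.2 0.88; 0 0 -0.2 0.88; 0 0 -0.2 0.88; 0 0 -0.2 0.88; 0 0 -0.2 0.88"}}

```text
time_s: 2.15
tool_pos: [0.254, -0.6254, 0.2559]
eef_rot: [3.142, -0.0, 0.076]
ft_force: [-0.5, 0.2, -0.7]
finger_gap: 1.004
grip_force: 0.0
```

Request:
{"name": "step_arm", "arguments": {"rows": "0.5 -1 0 0; 0.5 -1 0 0; 0.5 -1 0 0; 0.5 -1 0 0; 0.5 -1 0 0"}}

```text
time_s: 2.65
tool_pos: [0.3483, -0.3918, 0.2557]
eef_rot: [3.141, -0.0, 0.079]
ft_force: [1.1, -0.9, 0.3]
finger_gap: 1.001
grip_force: 0.0
```

Request:
{"name": "step_arm", "arguments": {"rows": "0 0 0 0; 0 0 0 0"}}

```text
time_s: 2.85
tool_pos: [0.3484, -0.393, 0.256]
eef_rot: [3.141, -0.001, 0.081]
ft_force: [-1.4, -0.2, -0.0]
finger_gap: 1.002
grip_force: 0.0
```

Run:
```python
from h import *
np.set_printoptions(precision=4,suppress=True)
s=sense();print(s["tool_pos"],s["eef_rot"])
P={n:eyes.camera(n) for n in("scene","top","wrist")}
for n,p in P.items(): cv2.imwrite(f"pics/{n}1.png",p["pixels"])
print(P["wrist"]["T"])
for q,z in dict(pin_grip=.126,stand_rim=.09).items():
    obs=[]
    for n,p in P.items():
        for r in models.mark_of(p,q)[:1]: print(q,n,np.round(r["point"],1),round(r["confidence"],2),onz(p,r["point"],z)); obs.append((p,r["point"]))
    if len(obs)>1: print(tri(obs))
# dark hole blobs
for n in("top","scene"):
    p=P[n];g=cv2.cvtColor(p["pixels"],cv2.COLOR_BGR2GRAY)
    for X in([.595,.0426,.09],[.538,.037,.09],[.477,.033,.09]):
        u,v=np.round(proj(p,X)).astype(int);w=g[v-9:v+10,u-9:u+10].astype(float)
        m=(w<np.percentile(w,80)*.6);k,l,st,c=cv2.connectedComponentsWithStats(m.astype(np.uint8))
        for i in range(1,k):
            if st[i,4]>15: print(n,c[i]+[u-9,v-9],st[i],onz(p,c[i]+[u-9,v-9],.09))
cv2.imwrite("pics/crop.png",cv2.resize(P["top"]["pixels"][180:340,180:340],None,fx=3.5,fy=3.5,interpolation=cv2.INTER_CUBIC))
```

```text
[ 0.3484 -0.393   0.256 ] [ 3.141  -0.0006  0.0807]
[[ 0.0774  0.9583  0.2752  0.4271]
 [-0.997   0.0743  0.0215 -0.387 ]
 [ 0.0001 -0.276   0.9611  0.4356]
 [ 0.      0.      0.      1.    ]]
pin_grip scene [182.4 291.7] 0.69 [ 0.4736 -0.3463  0.126 ]
pin_grip top [482.6 280.6] 0.85 [ 0.4742 -0.3485  0.126 ]
pin_grip wrist [269.   64.2] 0.78 [ 0.4691 -0.347   0.126 ]
[ 0.472  -0.3472  0.125 ]
stand_rim scene [186.1 301.5] 0.85 [ 0.4761 -0.3474  0.09  ]
stand_rim top [411.6 209.2] 0.74 [ 0.6315 -0.2183  0.09  ]
[ 0.5859 -0.2817  0.1754]
top [289.1622 227.5946] [ 4  5  7  7 37] [0.5978 0.0462 0.09  ]
top [293.8537 255.1463] [ 6  6  7  7 41] [0.5387 0.0375 0.09  ]
top [298.2439 283.    ] [ 7  5  7  7 41] [0.4797 0.0295 0.09  ]
scene [345.5789 250.5789] [ 9  8  6  4 19] [0.6002 0.0463 0.09  ]
scene [328.625  239.1875] [ 8  8  6  4 16] [0.5416 0.0383 0.09  ]
```

View pics/wrist1.png

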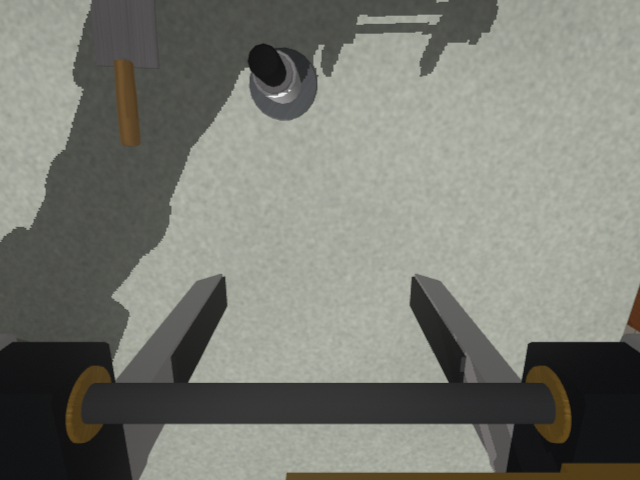

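The wrist picture shows the pin handle at about (268,65) with the collar and foot just below it, and the open fingers at the bottom. Next I'll go over the pin.

Request:
{"name": "step_arm", "arguments": {"rows": "0.51 -0.14 0 0; 0.51 -0.14 0 0; 0.51 -0.14 0 0; 0.51 -0.14 0 0; 0.51 -0.14 0 -0.85"}}

```text
time_s: 3.8
tool_pos: [0.4732, -0.3485, 0.2554]
eef_rot: [-3.141, 0.0, 0.138]
ft_force: [0.2, -1.0, -0.2]
finger_gap: 1.003
grip_force: 0.0
```

Request:
{"name": "step_arm", "arguments": {"rows": "0 0 0 0; 0 0 0 0; 0 0 0 0"}}

```text
time_s: 4.1
tool_pos: [0.4714, -0.3494, 0.2554]
eef_rot: [-3.142, 0.0, 0.136]
ft_force: [-0.7, 0.4, 0.2]
finger_gap: 1.002
grip_force: 0.0
```

Run:
```python
from h import *
np.set_printoptions(precision=4,suppress=True)
s=sense();print(s["tool_pos"],s["eef_rot"])
P={n:eyes.camera(n) for n in("scene","top","wrist")}
for n,p in P.items(): cv2.imwrite(f"pics/{n}2.png",p["pixels"])
print("tcp px",proj(P["wrist"],s["tool_pos"]))
for q,z in dict(pin_grip=.126,stand_rim=.09).items():
    obs=[]
    for n,p in P.items():
        for r in models.mark_of(p,q)[:2]: print(q,n,np.round(r["point"],1),round(r["confidence"],2),onz(p,r["point"],z))
r=models.outline_of(P["wrist"],"pin_grip")
if r: print(r[0]["confidence"],r[0]["box"])
for x in (.468,.472,.476): print(proj(P["wrist"],[x,-.347,.156]))
```

```text
[ 0.4714 -0.3494  0.2554] [-3.1416  0.0004  0.1363]
tcp px [np.float64(320.66370843904), np.float64(289.39397297999693)]
pin_grip scene [179.8 293.4] 0.54 [ 0.474  -0.3532  0.126 ]
pin_grip top [484.6 282.9] 0.5 [ 0.4694 -0.3523  0.126 ]
pin_grip wrist [315.8 228.9] 0.87 [ 0.4686 -0.3465  0.126 ]
stand_rim scene [182.5 302.1] 0.62 [ 0.4721 -0.3548  0.09  ]
stand_rim top [474.6 283.2] 0.9 [ 0.4693 -0.345   0.09  ]
stand_rim wrist [315.6 217.8] 0.64 [ 0.4696 -0.346   0.09  ]
[np.float64(316.13214955932506), np.float64(239.82691077985908)]
[np.float64(316.83776627549895), np.float64(234.84362546552373)]
[np.float64(317.54871823085335), np.float64(229.82266102816448)]
```

View pics/wrist2.png

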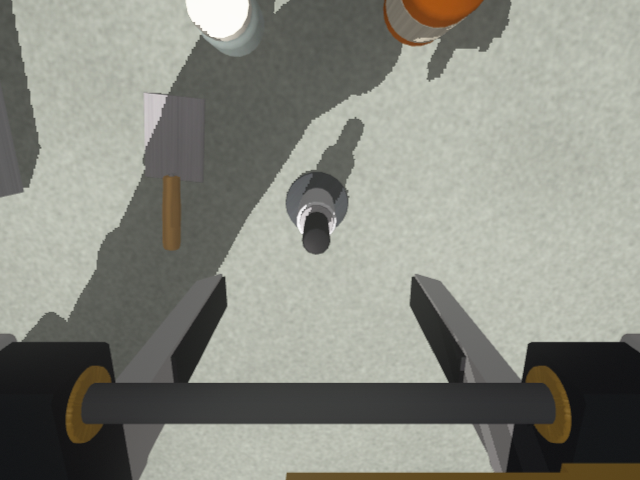

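The handle top is at about (316,240) and the jar and bottle are well clear. I'll correct the position a little, descend, and grip.

Request:
{"name": "step_arm", "arguments": {"rows": "-0.04 -0.06 0 0; 0 0 0.7 0; 0 0 0.7 0; 0 0 0.7 0; 0 0 0.7 0"}}

```text
time_s: 5.1
tool_pos: [0.4697, -0.3458, 0.1144]
eef_rot: [3.141, -0.0, 0.138]
ft_force: [0.9, -1.1, -0.1]
finger_gap: 1.002
grip_force: 0.0
```

Request:
{"name": "step_arm", "arguments": {"rows": "0 0 0 0; 0 0 0 0; 0 0 0 0; 0 0 0 0; 0 0 0 0", "gripper": 0}}

```text
time_s: 5.6
tool_pos: [0.4704, -0.3464, 0.1168]
eef_rot: [3.14, -0.002, 0.138]
ft_force: [-0.3, -0.4, 0.2]
finger_gap: 0.615
grip_force: 0.0
```

Request:
{"name": "step_arm", "arguments": {"rows": "0 0 0 0; 0 0 0 0; 0 0 0 0; 0 0 0 0; 0 0 0 0"}}

```text
time_s: 6.1
tool_pos: [0.4699, -0.3462, 0.1155]
eef_rot: [3.141, -0.0, 0.138]
ft_force: [1.4, -0.8, 0.3]
finger_gap: 0.227
grip_force: 30.0
```

Request:
{"name": "step_arm", "arguments": {"rows": "0 0 -0.3 0; 0 0 -0.5 0; 0 0 -0.6 0; 0 0 -0.6 0; 0 0 -0.4 0"}}

```text
time_s: 6.6
tool_pos: [0.4702, -0.3463, 0.2387]
eef_rot: [3.14, -0.002, 0.138]
ft_force: [0.8, -0.4, -2.0]
finger_gap: 0.225
grip_force: 30.0
```

Request:
{"name": "step_arm", "arguments": {"rows": "0.25 -0.74 0 0; 0.25 -0.74 0 0; 0.25 -0.74 0 0; 0.25 -0.74 0 0; 0.25 -0.74 0 0"}}

```text
time_s: 7.1
tool_pos: [0.5063, -0.1527, 0.2367]
eef_rot: [3.141, -0.001, 0.138]
ft_force: [0.8, -0.2, -1.2]
finger_gap: 0.232
grip_force: 30.0
```

Request:
{"name": "step_arm", "arguments": {"rows": "0.25 -0.74 0 0; 0.25 -0.74 0 0; 0.25 -0.74 0 0; 0.25 -0.74 0 0; 0.25 -0.74 0 0"}}

```text
time_s: 7.6
tool_pos: [0.5428, 0.0391, 0.2367]
eef_rot: [3.141, -0.001, 0.138]
ft_force: [1.0, -0.5, -1.3]
finger_gap: 0.229
grip_force: 30.0
```

Request:
{"name": "step_arm", "arguments": {"rows": "0 0 0 0; 0 0 0 0; 0 0 0 0"}}

```text
time_s: 7.9
tool_pos: [0.5427, 0.0366, 0.236]
eef_rot: [3.141, -0.0, 0.137]
ft_force: [0.8, -0.8, -1.7]
finger_gap: 0.226
grip_force: 30.0
```

Run:
```python
from h import *
np.set_printoptions(precision=4,suppress=True)
s=sense();print(s["tool_pos"],s["eef_rot"],s["ft_force"],s["finger_gap"],s["grip_force"])
p=eyes.camera("wrist");cv2.imwrite("pics/wrist3.png",p["pixels"])
t=s["tool_pos"];print("tip px",proj(p,t-[0,0,.1055]))
for r in models.mark_of(p,"hole_b")[:4]: print(np.round(r["point"],1),r["confidence"],onz(p,r["point"],.09))
for r in models.mark_of(p,"lid_edge")[:1]: print(np.round(r["point"],1),r["confidence"],onz(p,r["point"],.095))
```

```text
[0.5427 0.0366 0.236 ] [ 3.1411 -0.0001  0.1369] [ 0.8031 -0.7513 -1.6609] 0.22581192526022809 29.99962717294693
tip px [np.float64(319.770231939324), np.float64(233.89730874281256)]
[316.4 226.4] 0.98 [0.5379 0.0387 0.09  ]
[318.9 153.5] 0.9 [0.6006 0.0452 0.09  ]
[269.3 230. ] 0.7 [0.5304 0.0791 0.095 ]
```

View pics/wrist3.png

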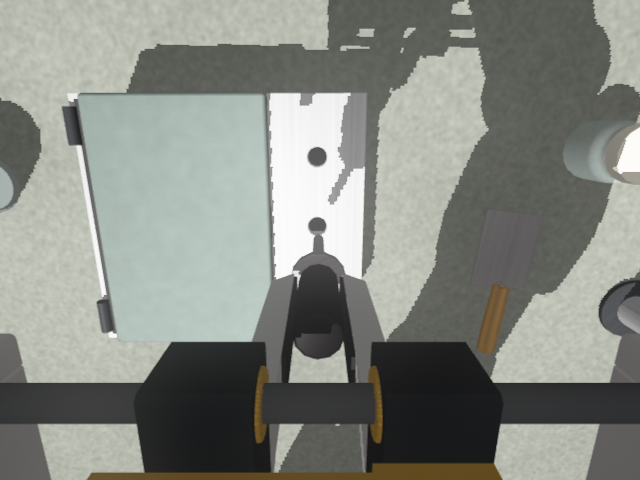

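The wrist picture shows hole b at about (317,226) and hole c at about (317,157). The tip is just in front of b, so I'll align over it and lower gently.

Request:
{"name": "step_arm", "arguments": {"rows": "-0.07 -0.05 0 0; 0 0 0.2 0; 0 0 0.2 0; 0 0 0.2 0; 0 0 0 0"}}

```text
time_s: 8.55
tool_pos: [0.538, 0.0394, 0.2036]
eef_rot: [-3.141, 0.003, 0.138]
ft_force: [0.1, -0.7, -1.9]
finger_gap: 0.225
grip_force: 30.0
```

Run:
```python
from h import *
np.set_printoptions(precision=4,suppress=True)
s=sense();print(s["tool_pos"],s["ft_force"])
p=eyes.camera("wrist");a=p["pixels"];cv2.imwrite("pics/c4.png",cv2.resize(a[120:320,220:420],None,fx=3,fy=3,interpolation=cv2.INTER_CUBIC))
t=s["tool_pos"];print("tip px",proj(p,t-[0,0,.1055]))
g=cv2.cvtColor(a,cv2.COLOR_BGR2GRAY)[135:180,295:340]
k,l,st,c=cv2.connectedComponentsWithStats((g<110).astype(np.uint8))
for i in range(1,k):
    if st[i,4]>60: q=c[i]+[295,135];print(q,st[i],onz(p,q,.09))
for X in ([.5385,.0382,.09],[.598,.0462,.09]): print(proj(p,X))
```

```text
[0.538  0.0394 0.2036] [ 0.0802 -0.6729 -1.9435]
tip px [np.float64(319.88891432885083), np.float64(233.5225222044978)]
[321.4132 153.0158] [ 17   8  20  21 317] [0.5984 0.0467 0.09  ]
[np.float64(321.39846942268144), np.float64(230.43201465423502)]
[np.float64(321.93671782150653), np.float64(153.5975883257904)]
```

View pics/c4.png

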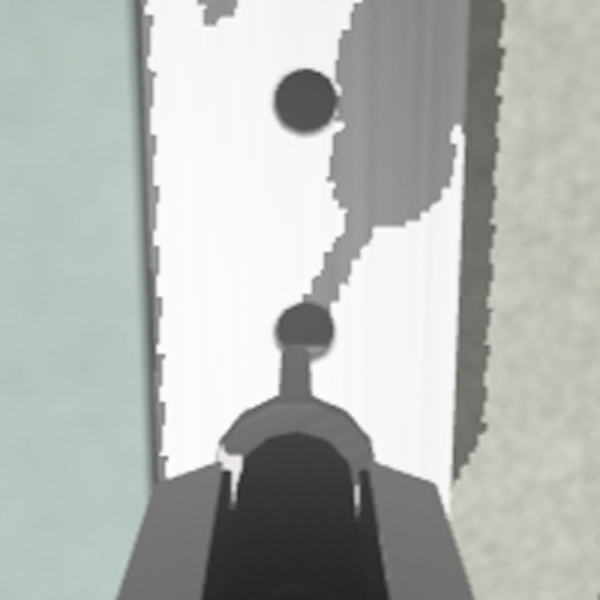

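The crop shows hole b's centre at about (321.7,230.3) in the full frame, with the tip end at about (318.3,236). That is roughly 3 mm off, so I'll correct it and go in.

Request:
{"name": "step_arm", "arguments": {"rows": "0.05 0.05 0 0; 0 0 0 0; 0 0 0.1 0; 0 0 0.1 0; 0 0 0.1 0"}}

```text
time_s: 9.1
tool_pos: [0.5417, 0.0375, 0.19]
eef_rot: [-3.142, 0.0, 0.138]
ft_force: [0.1, 0.6, -1.7]
finger_gap: 0.228
grip_force: 30.0
```

Request:
{"name": "step_arm", "arguments": {"rows": "0 0 0 0; 0 0 0 0"}}

```text
time_s: 9.3
tool_pos: [0.5417, 0.0375, 0.1904]
eef_rot: [-3.141, 0.0, 0.138]
ft_force: [-0.8, -0.2, -1.4]
finger_gap: 0.232
grip_force: 30.0
```

Request:
{"name": "step_arm", "arguments": {"rows": "0 0 0.1 0; 0 0 0.1 0; 0 0 0.1 0; 0 0 0.1 0; 0 0 0.08 0"}}

```text
time_s: 9.8
tool_pos: [0.5417, 0.0374, 0.1659]
eef_rot: [-3.142, 0.0, 0.138]
ft_force: [-0.1, 0.5, -1.0]
finger_gap: 0.227
grip_force: 30.0
```

Request:
{"name": "step_arm", "arguments": {"rows": "0 0 0 0; 0 0 0.02 0; 0 0 0.02 0; 0 0 0 0"}}

```text
time_s: 10.2
tool_pos: [0.5418, 0.0375, 0.1645]
eef_rot: [-3.142, -0.0, 0.138]
ft_force: [-0.6, 0.6, -1.1]
finger_gap: 0.229
grip_force: 30.0
```

Request:
{"name": "step_arm", "arguments": {"rows": "0 0 0.02 0; 0 0 0 0"}}

```text
time_s: 10.4
tool_pos: [0.5418, 0.0374, 0.1634]
eef_rot: [-3.142, 0.0, 0.138]
ft_force: [0.4, -0.5, -1.8]
finger_gap: 0.228
grip_force: 30.0
```

Request:
{"name": "step_arm", "arguments": {"rows": "0 0 0.02 0; 0 0 0 0"}}

```text
time_s: 10.6
tool_pos: [0.5417, 0.0375, 0.1624]
eef_rot: [-3.142, 0.0, 0.138]
ft_force: [0.5, 0.9, -1.4]
finger_gap: 0.23
grip_force: 30.0
```

Request:
{"name": "step_arm", "arguments": {"rows": "0 0 0.02 0; 0 0 0.02 0; 0 0 0 0"}}

```text
time_s: 10.9
tool_pos: [0.5417, 0.0375, 0.1603]
eef_rot: [-3.142, 0.0, 0.138]
ft_force: [-0.0, -0.7, -1.7]
finger_gap: 0.225
grip_force: 30.0
```

Request:
{"name": "step_arm", "arguments": {"rows": "0 0 0.02 0; 0 0 0 0"}}

```text
time_s: 11.1
tool_pos: [0.5418, 0.0375, 0.1594]
eef_rot: [-3.142, 0.0, 0.138]
ft_force: [-0.2, -0.1, -0.8]
finger_gap: 0.231
grip_force: 30.0
```

Request:
{"name": "step_arm", "arguments": {"rows": "0 0 0.02 0; 0 0 0 0"}}

```text
time_s: 11.3
tool_pos: [0.5419, 0.0374, 0.1586]
eef_rot: [3.142, -0.0, 0.138]
ft_force: [-0.0, -0.3, 0.3]
finger_gap: 0.23
grip_force: 30.0
```

Request:
{"name": "step_arm", "arguments": {"rows": "0 0 0.02 0; 0 0 0 0"}}

```text
time_s: 11.5
tool_pos: [0.5419, 0.0373, 0.1575]
eef_rot: [3.141, -0.0, 0.138]
ft_force: [0.7, -1.2, 1.5]
finger_gap: 0.229
grip_force: 30.0
```

Request:
{"name": "step_arm", "arguments": {"rows": "0 0 0.02 0; 0 0 0 0"}}

```text
time_s: 11.7
tool_pos: [0.5419, 0.0372, 0.1565]
eef_rot: [3.141, -0.0, 0.138]
ft_force: [0.6, -2.8, 1.3]
finger_gap: 0.231
grip_force: 30.0
```

Contact here is soft, with about 2.8 N after 2–3 mm, so hole b has the catch. I'll keep pushing.

Request:
{"name": "step_arm", "arguments": {"rows": "0 0 0.02 0; 0 0 0.02 0; 0 0 0 0"}}

```text
time_s: 12.0
tool_pos: [0.5419, 0.0372, 0.1544]
eef_rot: [3.141, -0.0, 0.138]
ft_force: [0.3, -4.1, 2.5]
finger_gap: 0.226
grip_force: 30.0
```

Request:
{"name": "step_arm", "arguments": {"rows": "0 0 0.02 0; 0 0 0.02 0; 0 0 0 0"}}

```text
time_s: 12.3
tool_pos: [0.5418, 0.0375, 0.1524]
eef_rot: [-3.142, 0.0, 0.138]
ft_force: [0.7, -3.8, 3.4]
finger_gap: 0.228
grip_force: 30.0
```

Request:
{"name": "step_arm", "arguments": {"rows": "0 0 0.02 0; 0 0 0.02 0; 0 0 0 0"}}

```text
time_s: 12.6
tool_pos: [0.5418, 0.0373, 0.1504]
eef_rot: [3.142, 0.0, 0.138]
ft_force: [-0.0, -4.8, 4.9]
finger_gap: 0.231
grip_force: 30.0
```

Run:
```python
from h import *
np.set_printoptions(precision=4,suppress=True)
s=sense();print(s["tool_pos"],s["ft_force"])
p=eyes.camera("scene");a=p["pixels"];cv2.imwrite("pics/s5.png",cv2.resize(a[130:330,230:480],None,fx=3,fy=3,interpolation=cv2.INTER_CUBIC))
for n in("scene","top"):
    p=eyes.camera(n)
    for r in models.mark_of(p,"lid_edge")[:2]: print(n,np.round(r["point"],1),r["confidence"],onz(p,r["point"],.095),onz(p,r["point"],.16))
```

```text
[0.5418 0.0373 0.1504] [-0.0069 -4.7871  4.8976]
scene [344.3 204.7] 0.55 [0.4735 0.1527 0.095 ] [0.5238 0.107  0.16  ]
```

View pics/s5.png

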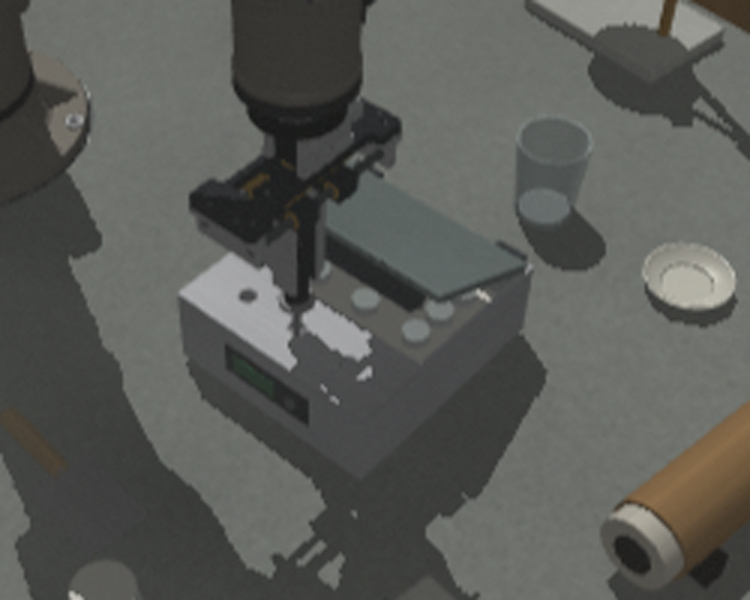

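The crop shows the lid ajar; it tripped. I can't tilt the tool, so I'll hook the pin's collar under the lid's overhanging far side edge (chamber −y), with the shaft hanging outside the chamber, and lift along the arc. First I'll retract and go round.

Request:
{"name": "step_arm", "arguments": {"rows": "0 0 -0.2 0; 0 0 -0.5 0; 0 0 -0.5 0; 0 0 -0.3 0; 0 0 0 0"}}

```text
time_s: 13.35
tool_pos: [0.5425, 0.0385, 0.2276]
eef_rot: [-3.141, -0.003, 0.138]
ft_force: [0.9, 0.2, -2.7]
finger_gap: 0.226
grip_force: 30.0
```

Request:
{"name": "step_arm", "arguments": {"rows": "0.6 0 0 0; 0.6 0 0 0; 0.6 0 0 0; 0.6 0 0 0; 0.6 0 0 0"}}

```text
time_s: 13.85
tool_pos: [0.6908, 0.0588, 0.224]
eef_rot: [-3.141, 0.002, 0.138]
ft_force: [0.7, 0.3, -1.1]
finger_gap: 0.23
grip_force: 30.0
```

Request:
{"name": "step_arm", "arguments": {"rows": "0 0 0.32 0; 0 0 0.32 0; 0 0 0.32 0; 0 0 0.32 0; 0 0 0 0"}}

```text
time_s: 14.35
tool_pos: [0.6885, 0.0577, 0.1587]
eef_rot: [-3.142, 0.004, 0.138]
ft_force: [0.4, -0.3, -1.7]
finger_gap: 0.231
grip_force: 30.0
```

Run:
```python
from h import *
np.set_printoptions(precision=4,suppress=True)
s=sense();print(s["tool_pos"],s["ft_force"],s["q"])
P={n:eyes.camera(n) for n in("scene","top","wrist")}
a=P["wrist"]["pixels"].copy()
b=np.array([.5387,.0379,0]);U=np.array([.9905,.1375,0]);V=np.array([-.1375,.9905,0])
def C(u,v,z): return b+U*u+V*v+[0,0,z]
for th in(.35,.45,.55):
    for r in (.06,.152):
        q=proj(P["wrist"],C(.11,.192-r*np.cos(th),.09+r*np.sin(th)));cv2.circle(a,(int(q[0]),int(q[1])),2,(0,0,255),-1); print(th,r,q)
cv2.imwrite("pics/w6.png",a); cv2.imwrite("pics/s6.png",P["scene"]["pixels"]); cv2.imwrite("pics/t6.png",P["top"]["pixels"])
```

```text
[0.6885 0.0577 0.1587] [ 0.407  -0.3073 -1.6894] [ 0.0241  0.5092 -0.2821  1.5898  0.155   1.0686 -1.7321]
0.35 0.06 [np.float64(116.71551055405368), np.float64(317.1273772697854)]
0.35 0.152 [np.float64(235.69013484807272), np.float64(342.75242748771126)]
0.45 0.06 [np.float64(108.89478396048372), np.float64(321.1638744006887)]
0.45 0.152 [np.float64(219.82589675040373), np.float64(356.4590599969244)]
0.55 0.06 [np.float64(100.11943221591295), np.float64(325.1721256417388)]
0.55 0.152 [np.float64(199.56824839331924), np.float64(371.2393646166911)]
```

View pics/w6.png

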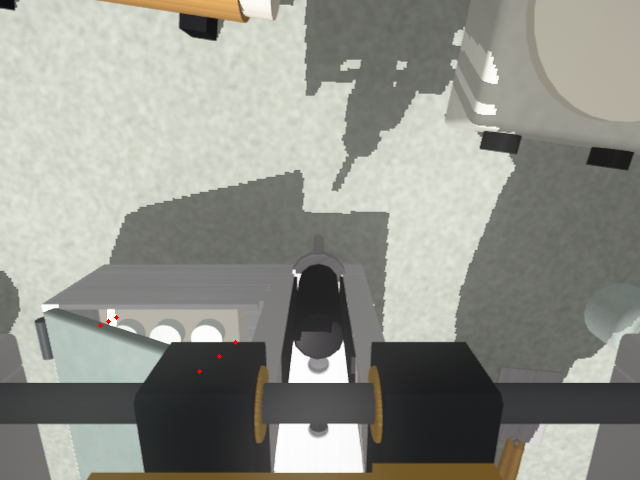

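The wrist view shows the ajar lid's side edge running from (45,305) to (170,350). The pin is hanging outside the chamber. I'll move alongside the lid, then in until the handle touches.

Request:
{"name": "step_arm", "arguments": {"rows": "0 -0.33 0 0; 0 -0.33 0 0; 0 -0.33 0 0; 0 -0.33 0 0; 0 0 0 0"}}

```text
time_s: 15.0
tool_pos: [0.6805, 0.1279, 0.1617]
eef_rot: [-3.14, -0.0, 0.142]
ft_force: [0.2, 0.3, -1.2]
finger_gap: 0.229
grip_force: 30.0
```

Request:
{"name": "step_arm", "arguments": {"rows": "-0.2 0 0 0; -0.15 0 0 0; -0.1 0 0 0; 0 0 0 0; 0 0 0 0"}}

```text
time_s: 15.5
tool_pos: [0.6591, 0.1199, 0.1618]
eef_rot: [3.141, -0.0, 0.137]
ft_force: [0.1, 0.6, -1.6]
finger_gap: 0.231
grip_force: 30.0
```

Request:
{"name": "step_arm", "arguments": {"rows": "-0.04 0 0 0; 0 0 0 0"}}

```text
time_s: 15.7
tool_pos: [0.657, 0.12, 0.1614]
eef_rot: [-3.141, 0.0, 0.138]
ft_force: [0.4, -0.1, -0.4]
finger_gap: 0.226
grip_force: 30.0
```

Request:
{"name": "step_arm", "arguments": {"rows": "-0.02 0 0 0; 0 0 0 0"}}

```text
time_s: 15.9
tool_pos: [0.656, 0.12, 0.1614]
eef_rot: [-3.141, 0.0, 0.138]
ft_force: [-0.2, 0.2, -1.8]
finger_gap: 0.229
grip_force: 30.0
```

Request:
{"name": "step_arm", "arguments": {"rows": "-0.03 0 0 0; 0 0 0 0"}}

```text
time_s: 16.1
tool_pos: [0.6544, 0.1198, 0.1615]
eef_rot: [-3.142, 0.0, 0.138]
ft_force: [0.3, 0.0, -1.1]
finger_gap: 0.231
grip_force: 30.0
```

Request:
{"name": "step_arm", "arguments": {"rows": "-0.03 0 0 0; 0 0 0 0"}}

```text
time_s: 16.3
tool_pos: [0.6529, 0.1195, 0.1615]
eef_rot: [-3.142, 0.0, 0.138]
ft_force: [0.9, 0.6, -2.6]
finger_gap: 0.231
grip_force: 30.0
```

Request:
{"name": "step_arm", "arguments": {"rows": "-0.02 0 0 0; 0 0 0 0"}}

```text
time_s: 16.5
tool_pos: [0.6524, 0.1195, 0.1617]
eef_rot: [-3.141, -0.001, 0.138]
ft_force: [2.1, 1.0, -1.5]
finger_gap: 0.23
grip_force: 30.0
```

Request:
{"name": "step_arm", "arguments": {"rows": "-0.02 0 0 0; 0 0 0 0"}}

```text
time_s: 16.7
tool_pos: [0.6522, 0.1196, 0.162]
eef_rot: [-3.141, -0.003, 0.138]
ft_force: [5.4, 1.5, -1.7]
finger_gap: 0.235
grip_force: 30.0
```

Request:
{"name": "step_arm", "arguments": {"rows": "0.02 0 0 0; 0 0 -0.05 0; 0 0 -0.05 0; 0 0 0 0"}}

```text
time_s: 17.1
tool_pos: [0.6523, 0.1196, 0.167]
eef_rot: [-3.141, -0.001, 0.138]
ft_force: [3.4, 2.9, -0.5]
finger_gap: 0.23
grip_force: 30.0
```

Request:
{"name": "step_arm", "arguments": {"rows": "0 -0.02 -0.06 0; 0 -0.03 -0.06 0; 0 -0.03 -0.06 0; 0 0 0 0"}}

```text
time_s: 17.5
tool_pos: [0.6517, 0.1237, 0.176]
eef_rot: [-3.141, -0.001, 0.138]
ft_force: [4.2, 1.6, -1.6]
finger_gap: 0.231
grip_force: 30.0
```

```bash
cat > lid.py <<'E'
from h import *
b=np.array([.5387,.0379,0]);U=np.array([.9905,.1375,0]);V=np.array([-.1375,.9905,0])
def C(u,v,z): return b+U*u+V*v+[0,0,z]
def theta():
    s=sense();d=s["tool_pos"]-b
    print("t",s["time_s"],"u %.4f v %.4f z %.4f"%(d@U,d@V,d[2]),"F",np.round(s["ft_force"],1))
    for n in("scene","top"):
        p=eyes.camera(n);r=models.outline_of(p,"lid")
        if not r: print(n,"no lid");continue
        m=r[0]["mask"];best=[]
        for th in np.arange(0,1.7,.02):
            pts=[]
            for u in(-.11,.11):
                for rr in(.0,.152):
                    for h in(0,.01): pts.append(proj(p,C(u,.192-rr*np.cos(th)+h*np.sin(th),.09+rr*np.sin(th)+h*np.cos(th))))
            q=np.zeros((480,640),np.uint8);cv2.fillConvexPoly(q,cv2.convexHull(np.array(pts,np.float32)).astype(np.int32),1)
            best.append(((m&(q>0)).sum()/(m|(q>0)).sum(),round(th,2)))
        print(n,"conf",round(r[0]["confidence"],2),"IoU,theta",sorted(best)[-3:])
if __name__=="__main__": theta()
E
python3 lid.py
```

```text
t 17.5 u 0.1237 v 0.0694 z 0.1760 F [ 4.2  1.6 -1.6]
scene conf 0.87 IoU,theta [(np.float64(0.4783401732786138), np.float64(0.46)), (np.float64(0.48029449978345606), np.float64(0.42)), (np.float64(0.49020501138952166), np.float64(0.44))]
top conf 0.75 IoU,theta [(np.float64(0.09051186017478152), np.float64(1.28)), (np.float64(0.09527896995708154), np.float64(1.32)), (np.float64(0.10312273057371096), np.float64(1.3))]
```

```bash
cat > look.py <<'E'
import sys
from lid import *
p=eyes.camera("scene");w=eyes.camera("wrist")
A=cv2.resize(p["pixels"][120:320,270:470],(400,400),interpolation=cv2.INTER_CUBIC);B=cv2.resize(w["pixels"],(400,300))
o=np.zeros((600,800,3),np.uint8);o[:400,:400]=A;o[:300,400:]=B
z=cv2.resize(w["pixels"][230:370,20:340],(640,280))[:, :400];o[300:580,400:]=z
cv2.imwrite(sys.argv[1],o)
E
python3 look.py pics/l7.png
```

```text
(no output)
```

View pics/l7.png

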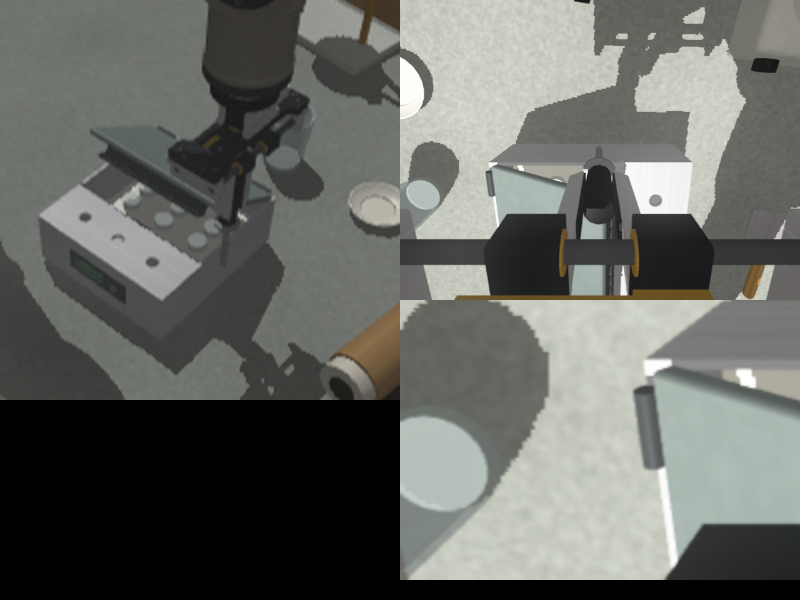

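The composite shows the lid ajar with the pin at its far side edge and the shaft outside the chamber. I'll keep lifting along the arc.

Request:
{"name": "step_arm", "arguments": {"rows": "0 -0.06 -0.09 0; 0 -0.06 -0.09 0; 0 -0.065 -0.09 0; 0 -0.07 -0.085 0; 0 -0.07 -0.08 0"}}

```text
time_s: 18.3
tool_pos: [0.6495, 0.1391, 0.1972]
eef_rot: [3.141, -0.0, 0.137]
ft_force: [5.5, 1.5, -1.6]
finger_gap: 0.226
grip_force: 30.0
```

```bash
python3 lid.py
```

```text
t 18.3 u 0.1236 v 0.0850 z 0.1972 F [ 5.5  1.5 -1.6]
scene conf 0.74 IoU,theta [(np.float64(0.55), np.float64(0.58)), (np.float64(0.5667522464698331), np.float64(0.62)), (np.float64(0.5779019242706394), np.float64(0.6))]
top conf 0.7 IoU,theta [(np.float64(0.0), np.float64(1.64)), (np.float64(0.0), np.float64(1.66)), (np.float64(0.0), np.float64(1.68))]
```

The lid is following (fit rises from 0.44 to 0.60). I'll continue.

Request:
{"name": "step_arm", "arguments": {"rows": "0.015 -0.1 -0.11 0; 0 -0.11 -0.1 0; 0 -0.12 -0.1 0; 0 -0.125 -0.09 0; 0 -0.13 -0.08 0"}}

```text
time_s: 19.0
tool_pos: [0.6457, 0.169, 0.2216]
eef_rot: [3.141, 0.0, 0.138]
ft_force: [0.9, -0.5, -2.5]
finger_gap: 0.229
grip_force: 30.0
```

```bash
python3 lid.py
```

```text
t 19.0 u 0.1240 v 0.1151 z 0.2216 F [ 0.9 -0.5 -2.5]
scene conf 0.86 IoU,theta [(np.float64(0.6480446927374302), np.float64(1.0)), (np.float64(0.6661753868828297), np.float64(1.04)), (np.float64(0.6973478939157566), np.float64(1.02))]
top no lid
```

Request:
{"name": "step_arm", "arguments": {"rows": "0 -0.12 -0.07 0; 0 -0.13 -0.06 0; 0 -0.13 -0.055 0; 0 -0.13 -0.05 0; 0 -0.13 -0.04 0"}}

```text
time_s: 19.7
tool_pos: [0.6416, 0.201, 0.2353]
eef_rot: [-3.142, -0.0, 0.138]
ft_force: [0.0, -1.6, -1.9]
finger_gap: 0.229
grip_force: 30.0
```

Request:
{"name": "step_arm", "arguments": {"rows": "0 -0.13 -0.035 0; 0 -0.13 -0.025 0; 0 -0.1 -0.02 0; 0 0 0 0"}}

```text
time_s: 20.1
tool_pos: [0.6389, 0.2192, 0.2391]
eef_rot: [-3.141, -0.0, 0.139]
ft_force: [-0.1, -0.5, -2.3]
finger_gap: 0.231
grip_force: 30.0
```

```bash
python3 lid.py
```

```text
t 20.1 u 0.1242 v 0.1658 z 0.2391 F [-0.1 -0.5 -2.3]
scene conf 0.97 IoU,theta [(np.float64(0.8082970893275343), np.float64(1.46)), (np.float64(0.8324607329842932), np.float64(1.42)), (np.float64(0.8333908244222146), np.float64(1.44))]
top no lid
```

Request:
{"name": "step_arm", "arguments": {"rows": "0 -0.06 0 0; 0 -0.06 0 0; 0 0 0 0; 0.2 0 0 0; 0.5 0 0 0"}}

```text
time_s: 20.8
tool_pos: [0.6729, 0.2292, 0.2397]
eef_rot: [-3.141, -0.0, 0.139]
ft_force: [0.6, 0.5, -1.6]
finger_gap: 0.235
grip_force: 30.0
```

Request:
{"name": "step_arm", "arguments": {"rows": "0.2 0.4 0 0; 0 0.7 0 0; 0 0.7 0 0; 0 0.8 0 0; 0 0.8 0 0"}}

```text
time_s: 21.3
tool_pos: [0.7069, 0.0604, 0.2389]
eef_rot: [-3.141, 0.0, 0.138]
ft_force: [0.5, -0.2, -1.8]
finger_gap: 0.229
grip_force: 30.0
```

```bash
python3 lid.py
```

```text
t 21.3 u 0.1697 v -0.0009 z 0.2389 F [ 0.5 -0.2 -1.8]
scene conf 0.57 IoU,theta [(np.float64(0.42605390463026954), np.float64(1.42)), (np.float64(0.4282793867120954), np.float64(1.44)), (np.float64(0.4297161936560935), np.float64(1.46))]
top conf 0.62 IoU,theta [(np.float64(0.7570914902117459), np.float64(1.5)), (np.float64(0.7764915405164737), np.float64(1.46)), (np.float64(0.8333333333333334), np.float64(1.48))]
```

The lid stands at about 1.47 rad. Now I'll take the pin back to the stand.

Request:
{"name": "step_arm", "arguments": {"rows": "-0.58 0.74 0 0; -0.58 0.74 0 0; -0.58 0.74 0 0; -0.58 0.74 0 0; -0.58 0.74 0 0"}}

```text
time_s: 22.0
tool_pos: [0.5876, -0.1413, 0.2391]
eef_rot: [-3.141, -0.0, 0.14]
ft_force: [0.4, -0.5, -2.0]
finger_gap: 0.228
grip_force: 30.0
```

Request:
{"name": "step_arm", "arguments": {"rows": "-0.58 0.74 0 0; -0.58 0.74 0 0; -0.58 0.74 0 0; -0.58 0.74 0 0; -0.58 0.74 0 0"}}

```text
time_s: 22.5
tool_pos: [0.4699, -0.3449, 0.2393]
eef_rot: [-3.142, -0.001, 0.14]
ft_force: [0.8, -0.3, -1.8]
finger_gap: 0.226
grip_force: 30.0
```

Request:
{"name": "step_arm", "arguments": {"rows": "0 0 0 0; 0 0 0 0; 0 0 0 0"}}

```text
time_s: 22.8
tool_pos: [0.4712, -0.3429, 0.239]
eef_rot: [-3.141, -0.001, 0.14]
ft_force: [0.1, 0.6, -1.9]
finger_gap: 0.23
grip_force: 30.0
```

Request:
{"name": "step_arm", "arguments": {"rows": "-0.03 0.065 0 0; 0 0 0.2 0; 0 0 0.2 0; 0 0 0 0; 0 0 0 0"}}

```text
time_s: 23.3
tool_pos: [0.4687, -0.3476, 0.2184]
eef_rot: [-3.141, 0.001, 0.138]
ft_force: [-0.5, 0.7, -0.7]
finger_gap: 0.232
grip_force: 30.0
```

Run:
```python
from h import *
np.set_printoptions(precision=4,suppress=True)
s=sense();t=s["tool_pos"];print(t,s["eef_rot"],s["ft_force"])
p=eyes.camera("wrist");a=p["pixels"];cv2.imwrite("pics/c9.png",cv2.resize(a[120:320,220:420],None,fx=3,fy=3,interpolation=cv2.INTER_CUBIC))
print("tip",proj(p,t-[0,0,.1055]),"rim@tcp",proj(p,[t[0],t[1],.09]), "rim est",proj(p,[.4688,-.3465,.09]))
for r in models.mark_of(p,"stand_rim")[:2]: print(r["point"],r["confidence"],onz(p,r["point"],.09))
```

```text
[ 0.4687 -0.3476  0.2184] [-3.1408  0.0007  0.1382] [-0.4524  0.7201 -0.7194]
tip [np.float64(319.9289466520833), np.float64(233.79990651305232)] rim@tcp [np.float64(319.82423537024874), np.float64(226.3710617695985)] rim est [np.float64(318.4728661519709), np.float64(226.11508536352233)]
[314.6, 224.0] 0.96 [ 0.4702 -0.343   0.09  ]
```

View pics/c9.png

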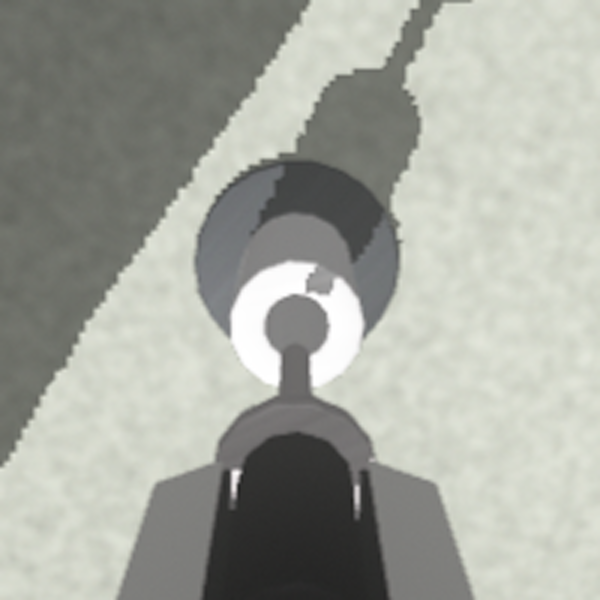

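The crop shows the stand bore at (319,228) in the full frame, with the tip lining up over it within about 1 mm. I'll lower it in.

Request:
{"name": "step_arm", "arguments": {"rows": "0 0 0.2 0; 0 0 0.2 0; 0 0 0.2 0; 0 0 0.2 0; 0 0 0 0"}}

```text
time_s: 23.9
tool_pos: [0.4681, -0.3475, 0.1771]
eef_rot: [-3.14, 0.002, 0.138]
ft_force: [-0.4, 0.6, -1.4]
finger_gap: 0.227
grip_force: 30.0
```

Request:
{"name": "step_arm", "arguments": {"rows": "0 0 0.25 0; 0 0 0.25 0; 0 0 0.25 0; 0 0 0.2 0; 0 0 0.1 0"}}

```text
time_s: 24.4
tool_pos: [0.4684, -0.3477, 0.125]
eef_rot: [-3.141, 0.001, 0.138]
ft_force: [0.3, -0.3, -1.0]
finger_gap: 0.232
grip_force: 30.0
```

Request:
{"name": "step_arm", "arguments": {"rows": "0 0 0 0; 0 0 0.04 0; 0 0 0.04 0; 0 0 0 0"}}

```text
time_s: 24.8
tool_pos: [0.4689, -0.348, 0.1226]
eef_rot: [3.141, -0.0, 0.138]
ft_force: [0.4, 0.2, -1.6]
finger_gap: 0.232
grip_force: 30.0
```

Request:
{"name": "step_arm", "arguments": {"rows": "0 0 0.04 0; 0 0 0.04 0; 0 0 0 0"}}

```text
time_s: 25.1
tool_pos: [0.4687, -0.3479, 0.1182]
eef_rot: [-3.141, 0.0, 0.138]
ft_force: [0.1, 0.9, -1.3]
finger_gap: 0.229
grip_force: 30.0
```

Request:
{"name": "step_arm", "arguments": {"rows": "0 0 0.03 0; 0 0 0 0"}}

```text
time_s: 25.3
tool_pos: [0.4688, -0.3479, 0.1168]
eef_rot: [-3.141, 0.0, 0.138]
ft_force: [0.6, 0.8, -1.7]
finger_gap: 0.228
grip_force: 30.0
```

Request:
{"name": "step_arm", "arguments": {"rows": "0 0 0.02 0; 0 0 0 0"}}

```text
time_s: 25.5
tool_pos: [0.4688, -0.3479, 0.1159]
eef_rot: [-3.141, 0.0, 0.138]
ft_force: [1.0, 0.2, -1.7]
finger_gap: 0.227
grip_force: 30.0
```

Request:
{"name": "step_arm", "arguments": {"rows": "0 0 0.02 0; 0 0 0 0"}}

```text
time_s: 25.7
tool_pos: [0.469, -0.348, 0.1155]
eef_rot: [3.141, -0.0, 0.138]
ft_force: [-1.7, 0.5, 5.3]
finger_gap: 0.226
grip_force: 30.0
```

Request:
{"name": "step_arm", "arguments": {"rows": "0 0 0.02 0; 0 0 0 0"}}

```text
time_s: 25.9
tool_pos: [0.4691, -0.3481, 0.1154]
eef_rot: [3.141, -0.001, 0.138]
ft_force: [-7.2, 4.5, 20.7]
finger_gap: 0.232
grip_force: 30.0
```

Seated. I'll ease off, open, and rise clear.

Request:
{"name": "step_arm", "arguments": {"rows": "0 0 -0.025 0; 0 0 0 0"}}

```text
time_s: 26.1
tool_pos: [0.469, -0.3481, 0.1155]
eef_rot: [3.141, -0.0, 0.138]
ft_force: [-0.7, 1.1, 6.7]
finger_gap: 0.225
grip_force: 30.0
```

Request:
{"name": "step_arm", "arguments": {"rows": "0 0 0 0; 0 0 0 0; 0 0 0 0; 0 0 0 0; 0 0 0 0", "gripper": 70}}

```text
time_s: 26.6
tool_pos: [0.4689, -0.348, 0.1152]
eef_rot: [-3.142, 0.0, 0.138]
ft_force: [-0.7, 0.5, -0.4]
finger_gap: 0.618
grip_force: 0.0
```

Request:
{"name": "step_arm", "arguments": {"rows": "0 0 0 0; 0 0 0 0; 0 0 0 0; 0 0 0 0; 0 0 -0.1 0"}}

```text
time_s: 27.1
tool_pos: [0.4685, -0.3477, 0.1199]
eef_rot: [-3.141, 0.001, 0.138]
ft_force: [0.0, -0.5, 0.5]
finger_gap: 0.742
grip_force: 0.0
```

Request:
{"name": "step_arm", "arguments": {"rows": "0 0 -0.4 0; 0 0 -0.7 0; 0 0 -0.7 0; 0 0 -0.7 0; 0 0 -0.3 0"}}

```text
time_s: 27.6
tool_pos: [0.4698, -0.3485, 0.264]
eef_rot: [3.139, -0.003, 0.138]
ft_force: [-0.9, 0.9, 0.5]
finger_gap: 0.745
grip_force: 0.0
```

Request:
{"name": "step_arm", "arguments": {"rows": "-0.5 0 0 0; -0.7 0 0 0; -0.7 0 0 0; 0 0 0 0; 0 0 0 0"}}

```text
time_s: 28.1
tool_pos: [0.3743, -0.3612, 0.2605]
eef_rot: [3.141, -0.0, 0.137]
ft_force: [0.1, -0.4, 0.2]
finger_gap: 0.745
grip_force: 0.0
```

```bash
python3 lid.py
python3 - <<'E'
from h import *
np.set_printoptions(precision=4,suppress=True)
Z=dict(pin_grip=.126,stand_rim=.09,bottle=0,beaker=0,jar=0)
P={n:eyes.camera(n) for n in("scene","top","wrist")}
for q,z in Z.items():
    for n,p in P.items():
        for r in models.mark_of(p,q)[:1]: print(q,n,round(r["confidence"],2),onz(p,r["point"],z))
r=models.outline_of(P["wrist"],"pin_grip")
if r: print(r[0]["box"],r[0]["confidence"])
p=P["wrist"]
for X in([.4685,-.3465,.156],[.4685,-.3465,.09]): print(proj(p,X))
E
```

```text
t 28.1 u -0.2178 v -0.3727 z 0.2605 F [ 0.1 -0.4  0.2]
scene conf 0.86 IoU,theta [(np.float64(0.8879668049792531), np.float64(1.52)), (np.float64(0.8894956633472535), np.float64(1.5)), (np.float64(0.90257412838058), np.float64(1.48))]
top conf 0.59 IoU,theta [(np.float64(0.7683881064162754), np.float64(1.5)), (np.float64(0.7708871662360034), np.float64(1.46)), (np.float64(0.8361146769362431), np.float64(1.48))]
pin_grip scene 0.56 [ 0.4721 -0.3568  0.126 ]
pin_grip top 0.79 [ 0.4689 -0.3469  0.126 ]
pin_grip wrist 0.81 [ 0.4687 -0.3448  0.126 ]
stand_rim scene 0.6 [ 0.4799 -0.3487  0.09  ]
stand_rim top 0.97 [ 0.4673 -0.3399  0.09  ]
bottle scene 0.9 [ 0.6832 -0.4187  0.    ]
bottle top 0.74 [ 0.6836 -0.4295  0.    ]
beaker scene 0.72 [0.5076 0.4001 0.    ]
beaker top 0.55 [0.5184 0.3927 0.    ]
jar scene 0.83 [ 0.6381 -0.2364  0.    ]
jar top 0.92 [ 0.6468 -0.2414  0.    ]
[299.9, 91.6, 336.9, 129.8] 0.94
[np.float64(318.3902359166938), np.float64(105.91936428464533)]
[np.float64(318.3718635075491), np.float64(109.88319082764527)]
```

The lid is at about 1.48 rad, the pin is back upright in its stand, and the bottle, beaker and jar haven't moved.

```bash
python3 -c "
from bench import bot
print(bot.finish_job())"
```

```text
the job is handed in; nothing more can be done
None
```

The job is handed in: the catch was under hole b and tripped on the first probe (holes a and c were never touched), the lid stands at about 1.48 rad, the pin is back upright in its stand, and the bottle, beaker and jar are where they stood.

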